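Grill fork under the tine guard of the cart's pull-out tray

ROBOT

A 7-joint arm with a two-finger parallel gripper is mounted at the origin on the work surface. World frame = base frame: x ahead of the robot, y to its left, z up, the work surface at z = 0. Lengths are in m, angles in rad, forces in N, time in s.
With the tool pointing down it reaches from about 0.425 to 0.875 m from the base axis. Payload 4.7 kg.
Tool frame: the origin (TCP) lies on the centre line of the jaws, within the pads' length; the fingertips stand 22 mm ahead of it and the grasp point (between the pads) lies 3 mm ahead of it; z points along the fingers, y is the direction in which the jaws open and shut (so a half turn about z gives the same grasp; the last joint's range is limited). The gripper opens to 87 mm and grips with 3 to 60 N. Pads are 19 mm wide; open, the fingers measure 117 mm over their backs; the gripper's body (75 mm by 190 mm) begins 51 mm behind the grasp point.
Start: joints at [-1.236, 0.321, -0.07, 1.45, 0.023, 1.371, -0.057], TCP at [0.205, 0.617, 0.245] pointing down, gripper open.
Joint ranges: [-2.86, 2.86], [-0.3, 2.09], [-1.38, 1.24], [0.06, 2.45], [-1.56, 4.7], [0.09, 2.05], [-2.69, 2.69]. Speed limits (rad/s): [2.57, 2.57, 3.14, 3.14, 3.14, 3.14, 3.14].

INTERFACE

Orientations are given as a rotation vector (axis times angle).
In Python, from bench import ctrl, imaging, close_job, finder gives the robot as it stands. The module is installed in compiled form; this text tells all that it offers.
- The arm moves only by the shell command python3 -m jog 'ROWS' [FORCE]. ROWS is JSON, a list that holds one entry, the list of rows, each a list of 7 numbers: the shift along the tool's x, y, z in cm, then the turn, a rotation vector about the tool's x, y, z in degrees, then the finger opening in cm, from 0 to 8.7. In form: [[[dx, dy, dz, ax, ay, az, claw], ...]]. A call has 1 to 12 rows; each row shifts and turns the commanded pose from where the row before left it, along the tool's axes as they then stand; what a row does not reach is not made up. A row lasts 1/10 s, in which the tool goes at most 50 mm and 8.59 degrees, less where a joint would pass 70% of its speed; a pose out of reach is approached as far as the arm can. A call is refused whole if a number of a shift passes 5 or a number of a turn 8.59, either way. A call with a gripper value outside its range is refused whole. The fingers move at their own pace and stop on an object; FORCE is the grip in N (left out, the last holds). Time passes only in rows, so rows that do not move let the fingers close. It gives the time, the measured TCP pose, the force and the opening at its end, in the units of the state.
- ctrl.get_state(): the state, without advancing time (a new reading comes with each control period).
- imaging.get_image(name): name is "side" or "top" or "wrist"; returns a dict with "frame" (384x512x3 uint8, red, green, blue), "intrinsics" (3x3 intrinsics, pixels), "pose" (4x4, takes a point from camera to world coordinates). Camera axes: x right, y down, z forward; pixel columns grow to the right and rows downward; lengths in m; the calibration is good to about 2 mm. A picture is of the moment at which its call begins. There is no depth.
- close_job(): hands the job in, once; it reports no verdict.
Trained networks look in the newest picture that a camera, given by its name, has taken for a name from the list of things; names that differ only in an ending like _2 or _b are one class to them, and where a whole thing is asked for, a point or a joint stands for the part that bears it (a point fixed in the world has none). Each returns a list of dicts, best first, with "conf" (0 to 1); they miss things now and then, are a little off and sometimes report something else, mostly with a low value. They report only what shows in the picture. A call takes as long as a camera call. They do not tell look-alikes from the thing itself.
- finder.trace(label, camera): "region" (384x512 bool, what is visible of it) and "point" ([row, column] as shares, 0 to 1, of the picture: columns of its width, rows of its height, amid what is visible of it).
- finder.spot_point(label, camera): "point" ([row, column] as shares, 0 to 1, of the picture: columns of its width, rows of its height: a listed point, or the origin of a listed thing).
The state is a dict: "time": time; "joint_positions": joint angles; "qd": joint speeds; "joint_torque": joint torques, N m; "position": TCP position; "tool_rot": TCP orientation; "ft_force": force on the tool from outside, world axes, zero at the start; "torque": the same for the moment, N m; "grip_width": opening from 0.0 (shut) to 1.0 (fully open).
Only numpy, scipy, OpenCV 4.12 (cv2) and the standard library are available. Lean on these libraries where they do the work, as an engineer would, in place of code of your own. Each camera call takes 0.05 s, during which the arm holds its last target. There are 200 camera calls.

TASK

Pull the cart's tray open by its handle and put the grill fork away in it: lay the fork flat on the tray floor and slide it, tines first, in under the orange guard until the tines are fully covered. Then let go and push the tray fully home, leaving everything else where it stands.

Things in the scene. Friction and masses are not known exactly. Their poses are not given: they have to be found in the camera images.
- tier: Low black metal housing, fixed on the cart top: 240 deep (x), 380 wide (y), 90 high; its open front holds the pull-out tray. Origin: centre of its underside, level with the cart top. x points away from the robot (front face at x = -120), y left, z up. Turned by up to 6 degrees.
- tray (a joint): How far the tray is pulled out, m: 0 fully home, 0.17 at the stop. It slides along the housing's -x with about 1.5 N of friction, no spring or catch. Open by d, it reaches d in front of the housing.
- tray_floor (a point): Point on the upper face of the tray's light grey floor (10 above the cart top), on its middle line, 83 behind the front panel's outer face; moves with the tray, axes as the housing's. Floor 352 wide (y), 220 deep, empty but for the guard. Black front panel 8 thick, 364 wide, top 76 above the cart top; side and back walls 4 thick, top 36 above the cart top.
- tray_handle (a point): Middle of the tray's steel bar handle: 12 thick, 120 long along y, bar axis 55 in front of the front panel and 62 above the cart top, open above, below and behind. Axes as the housing's; moves with the tray.
- guard_mouth (a point): Middle of the guard's mouth, on the tray floor, 102 to the right (-y) of point tray_floor; axes as the housing's; moves with the tray. The orange guard is a fixed bridge at the tray's right end: a tunnel 44 wide (x), 24 high, 70 deep towards -y, closed by the tray's right wall. Sides and roof 4 thick. From the mouth, which faces +y, 274 of clear floor to the left wall.
- fork: Stainless grill fork, 230 long, lying flat, about 0.16 kg. Origin: underside, midway along; x towards the tines, z up. Handle: bar 18 wide, 14 high, x = -115 to 5; centre of mass near x = -45. Round neck 8 thick, cross bar 26 wide at x = 63, two tines 20 apart, about 50 long, clear of the floor. Starts on the cart top left or right of the tray, tines roughly away from the robot.
- fork_tip (a point): Point midway between the two tine tips, 115 ahead of the fork's origin along its x axis and 6 above its underside; axes as the fork's.
- tongs: Tongs with green silicone tips and grips, 235 long, about 60 wide, 22 high, lying on the cart top on the other side from the fork. Origin: underside, near the middle; x axis towards the tips. To be left alone.
- salt_cellar: Glass salt cellar with a steel lid, 74 across, 53 high, on top of the housing. Origin: centre of its underside, z up. To be left alone.
- foil_pan: Aluminium foil pan, 110 x 160 x 28, on top of the housing. Origin: centre of its underside. To be left alone.
- sauce_bottle: Amber sauce bottle with a red cap, 60 across, 190 high, on the cart top at the left. Origin: centre of its underside. To be left alone.
- pepper_mill: Dark wooden pepper mill, 56 across, 152 high, on the cart top at the right. Origin: centre of its underside. To be left alone.
Not all that is in view belongs to the job. Several things have the shape of the fork; the one meant has the colours described above.

How it is judged:
By the outcome, as a careful person would: the job done as asked, in the order asked, and still so for the second after the job is handed in, with the robot touching nothing.
It also fails if it takes over 64 s, if anything falls off the work surface, if the arm or the gripper's body presses on something with over 40 N, if the wrist force passes 120 N, or if a joint passes its speed limit or range.

## Working session

There is one attempt and no reset: what is moved stays moved. The work goes in short steps, Python scripts to look and compute and a shell command to move; the robot and the scene stay as the last step left them, time stands still between calls to the robot, and variables do not carry over. Pictures are saved under pics/ and viewed, about 8 in all and at most 12, crops included, and the job is handed in when it is done.

```bash
mkdir -p pics; cat > h.py <<'E'
import numpy as np, cv2
from bench import ctrl, imaging, close_job, finder
from scipy.spatial.transform import Rotation as R
def shot(n,f=None):
    d=imaging.get_image(n)
    if f: cv2.imwrite('pics/'+f,d['frame'][:,:,::-1])
    return d
def ray(d,pt):
    uv=np.array([pt[1]*512,pt[0]*384,1.]); v=d['pose'][:3,:3]@np.linalg.solve(d['intrinsics'],uv)
    return d['pose'][:3,3],v
def onz(d,pt,z):
    o,v=ray(d,pt); return o+v*(z-o[2])/v[2]
def proj(d,p):
    c=np.linalg.inv(d['pose'])@np.append(p,1); q=d['intrinsics']@c[:3]; return q[:2]/q[2]
def st():
    s=ctrl.get_state(); r=R.from_rotvec(s['tool_rot']).as_matrix()
    print('t',round(s['time'],2),'p',np.round(s['position'],4),'x',np.round(r[:,0],3),'y',np.round(r[:,1],3),'z',np.round(r[:,2],3),'F',np.round(s['ft_force'],1),'g',s['grip_width'])
    return s,r
E
python3 - <<'E'
from h import *
s,r=st()
Z=dict(tray_handle=.062,guard_mouth=.01,tray_floor=.01,fork=0,fork_tip=.006,tier=0,tongs=0,salt_cellar=.09,foil_pan=.09,sauce_bottle=0,pepper_mill=0)
ims=[]
for c in ('top','side'):
    d=shot(c); ims.append(d['frame'])
    print(c,np.round(d['pose'],3).tolist())
    for n,z in Z.items():
        for q in finder.spot_point(n,c)[:4]:
            print(n,round(q['conf'],2),np.round([q['point'][1]*512,q['point'][0]*384]),np.round(onz(d,q['point'],z),4))
cv2.imwrite('pics/a.png',cv2.resize(np.vstack(ims)[:,:,::-1],None,fx=.78,fy=.78)); cv2.imwrite('pics/top0.png',ims[0][:,:,::-1]);cv2.imwrite('pics/side0.png',ims[1][:,:,::-1])
E
```

```text
t 0.0 p [0.2048 0.6164 0.2434] x [-0.949  0.315 -0.   ] y [ 0.315  0.949 -0.002] z [-0.001 -0.002 -1.   ] F [0.2 0.8 0.2] g 1.0017933093157951
top [[0.033, -0.976, 0.216, 0.331], [-0.999, -0.032, 0.009, -0.015], [-0.002, -0.216, -0.976, 0.978], [0.0, 0.0, 0.0, 1.0]]
tray_handle 0.94 [256. 170.] [ 0.5975 -0.0097  0.062 ]
tray_handle 0.65 [280.  98.] [ 0.8067 -0.0712  0.062 ]
guard_mouth 0.88 [289. 128.] [ 0.7411 -0.1033  0.01  ]
tray_floor 0.64 [256. 125.] [ 0.7476 -0.0066  0.01  ]
fork 0.95 [122. 212.] [0.4809 0.3566 0.    ]
fork 0.92 [255. 266.] [ 0.348  -0.0155  0.    ]
fork 0.71 [153. 306.] [ 0.2363  0.2474 -0.    ]
fork 0.46 [127. 169.] [0.606  0.3578 0.    ]
fork_tip 0.96 [217. 237.] [0.4201 0.0881 0.006 ]
fork_tip 0.87 [127. 168.] [0.6078 0.3556 0.006 ]
fork_tip 0.77 [193. 280.] [0.3048 0.1453 0.006 ]
fork_tip 0.72 [257. 170.] [ 0.6125 -0.0142  0.006 ]
tier 0.65 [255. 111.] [ 0.7957 -0.0024  0.    ]
tongs 0.93 [367. 221.] [ 0.4782 -0.3195  0.    ]
salt_cellar 0.81 [211. 106.] [0.763  0.1166 0.09  ]
foil_pan 0.59 [280.  97.] [ 0.7947 -0.0699  0.09  ]
sauce_bottle 0.57 [129. 140.
[... 370 characters left out ...]
floor 0.33 [327. 152.] [ 8.617e-01 -7.000e-04  1.000e-02]
fork 0.69 [145. 189.] [0.2449 0.2486 0.    ]
fork 0.49 [209. 219.] [0.3508 0.0027 0.    ]
fork 0.46 [191. 145.] [0.4855 0.3446 0.    ]
fork 0.42 [272. 172.] [0.6416 0.0495 0.    ]
fork_tip 0.52 [172. 198.] [0.295  0.1496 0.006 ]
tier 0.81 [312. 163.] [7.876e-01 1.000e-04 0.000e+00]
tongs 0.96 [307. 270.] [ 0.4799 -0.3277  0.    ]
tongs 0.18 [234. 118.] [0.7048 0.3805 0.    ]
salt_cellar 0.78 [286. 127.] [0.7665 0.1295 0.09  ]
foil_pan 0.92 [329. 154.] [ 0.796  -0.0646  0.09  ]
sauce_bottle 0.81 [237. 118.] [0.7165 0.3736 0.    ]
sauce_bottle 0.58 [325. 155.] [0.8555 0.0022 0.    ]
pepper_mill 0.79 [368. 241.] [ 0.7005 -0.3627  0.    ]
```

View pics/a.png

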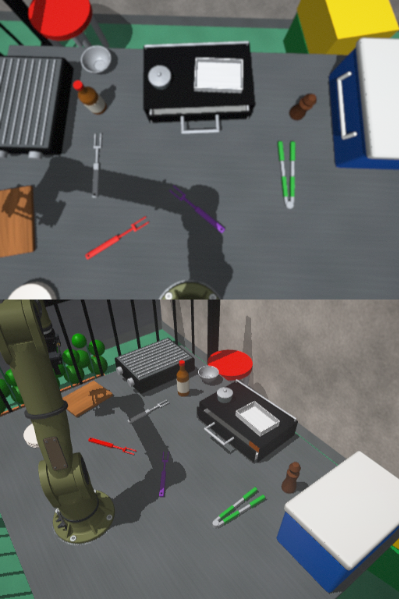

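The forks are silver at top px (122,212), red at (153,306) and purple at (255,266). The description fits the silver one, so I'll check it in a close crop and measure it along with the housing.

```bash
python3 - <<'E'
from h import *
d=shot('top'); f=d['frame']
def pca(m,z):
    ys,xs=np.nonzero(m); P=np.array([onz(d,[(y+.5)/384,(x+.5)/512],z)[:2] for y,x in zip(ys,xs)])
    c=P.mean(0); u,s,v=np.linalg.svd(P-c,full_matrices=False); a=v[0]*np.sign(v[0][0]) ; t=(P-c)@a
    return c,a,np.degrees(np.arctan2(a[1],a[0])),c+a*t.min(),c+a*t.max(),len(P)
for lab,z in (('fork',.007),('tray_handle',.062),('tier',.09),('foil_pan',.11)):
    for q in finder.trace(lab,'top')[:5]:
        m=q['region']; ys,xs=np.nonzero(m); print(lab,round(q['conf'],2),xs.min(),xs.max(),ys.min(),ys.max(),[np.round(v,4).tolist() for v in pca(m,z)])
        if lab=='tier' : print(cv2.minAreaRect(np.c_[xs,ys].astype(np.float32)))
cv2.imwrite('pics/b.png',cv2.resize(f[40:240,80:350,::-1],None,fx=2.9,fy=2.9,interpolation=cv2.INTER_CUBIC))
print(d['intrinsics'])
E
```

```text
fork 0.93 117 128 173 252 [[0.448, 0.347], [0.9976, 0.0687], 3.9379, [0.3704, 0.3417], [0.5906, 0.3568], 495]
fork 0.89 109 185 283 331 [[0.2253, 0.274], [0.5525, -0.8335], -56.4585, [0.1752, 0.3496], [0.2941, 0.1703], 554]
fork 0.58 232 285 251 295 [[0.3193, -0.0395], [0.6017, 0.7987], 53.0072, [0.2755, -0.0977], [0.3811, 0.0426], 269]
tray_handle 0.87 189 322 135 169 [[0.6577, -0.0068], [0.07, -0.9975], -85.9872, [0.6453, 0.1702], [0.6705, -0.1888], 2339]
tier 0.8 184 326 52 171 [[0.7595, 0.0085], [0.0086, 1.0], 89.5066, [0.7577, -0.1945], [0.7611, 0.1987], 11032]
((253.8292236328125, 111.92616271972656), (117.2081527709961, 142.6688995361328), 86.8201675415039)
tier 0.25 188 323 135 170 [[0.6467, -0.0084], [0.0739, -0.9973], -85.7608, [0.6337, 0.167], [0.6599, -0.1864], 2597]
((255.7930908203125, 153.32826232910156), (32.85373306274414, 135.21189880371094), 87.70938873291016)
foil_pan 0.98 249 310 74 117 [[0.788, -0.0692], [0.0085, -1.0], -89.5118, [0.7873, 0.012], [0.7887, -0.1493], 2600]
[[357.54683494   0.         253.61282359]
 [  0.         357.54683494 192.98829384]
 [  0.           0.           1.        ]]
```

View pics/b.png

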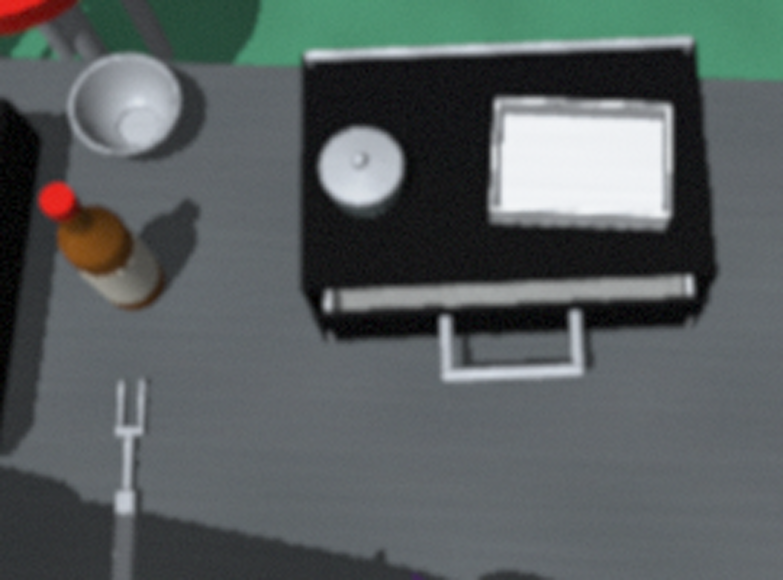

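The crop shows the stainless fork at crop (125,400–580) and the closed tray, with its bar handle running from crop (443,376) to (583,370). That confirms the fork choice. Next I'll compute the yaw.

```bash
python3 - <<'E'
from h import *
d=shot('top')
g=lambda x,y,z: onz(d,[(40+y/2.9)/384,(80+x/2.9)/512],z)[:2]
for n,a,b,z in (('bar',(446,375),(581,369),.065),('panel top edge',(325,310),(694,296),.076),('housing back rail',(305,58),(692,44),.09),('pan back',(494,100),(671,106),.118),('roof front',(303,290),(714,271),.09)):
    A,B=g(*a,z),g(*b,z); v=A-B; print(n,A,B,np.degrees(np.arctan2(-v[0],v[1])),np.linalg.norm(v),(A+B)/2)
s,r=st(); w=shot('wrist'); print(np.round(np.linalg.inv(np.r_[np.c_[r,s['position']],[[0,0,0,1]]])@w['pose'],3).tolist())
E
```

```text
bar [0.59560834 0.04818709] [ 0.60534779 -0.07527312] 4.510570769095597 0.12384378259792479 [ 0.60047806 -0.01354301]
panel top edge [0.6507732  0.16125285] [ 0.67533524 -0.17726998] 4.14991028017401 0.3394127301828827 [ 0.66305422 -0.00800857]
housing back rail [0.89897619 0.19553145] [ 0.9257613 -0.1745271] 4.139891268532688 0.37102664765916016 [0.91236874 0.01050217]
pan back [0.84366278 0.01232726] [ 0.84276914 -0.14989344] -0.3156271227703812 0.16222316526977448 [ 0.84321596 -0.06878309]
roof front [0.66427017 0.1798321 ] [ 0.69468015 -0.19311331] 4.661586701420503 0.3741831769348162 [ 0.67947516 -0.00664061]
t 1.5 p [0.205  0.6168 0.2446] x [-0.949  0.315 -0.   ] y [0.315 0.949 0.   ] z [ 0.  0. -1.] F [-0.8 -0.2  0.4] g 1.0039743706165434
[[-0.001, -0.969, -0.247, 0.067], [1.0, -0.001, 0.001, 0.001], [-0.001, -0.247, 0.969, -0.14], [0.0, 0.0, 0.0, 1.0]]
```

```bash
cat >> h.py <<'E'
def tgt(p,yaw,tilt=0):
    # tool down, tool y at angle yaw(deg, world); tilt about tool x (deg)
    a=np.radians(yaw); y=np.array([np.cos(a),np.sin(a),0]); z=np.array([0,0,-1.]); x=np.cross(y,z)
    return np.array(p),np.c_[x,y,z]@R.from_euler('x',tilt,degrees=True).as_matrix()
def plan(p,yaw,n,tilt=0):
    s,r=st(); p,T=tgt(p,yaw,tilt); w=R.from_matrix(r.T@T).as_rotvec()/n
    S=sum(R.from_rotvec(w*k).as_matrix() for k in range(n)); t=np.linalg.solve(S,r.T@(p-s['position']))
    print(n,'x',np.round(t*100,2).tolist()+np.round(np.degrees(w),2).tolist(),'arcmid',np.round(s['position']+r@sum(R.from_rotvec(w*k).as_matrix()@t for k in range(n//2)),3))
E
python3 -c "
from h import *
plan([.600,-.013,.2],4.4,24)"
```

```text
t 1.55 p [0.205  0.6169 0.2446] x [-0.949  0.315 -0.   ] y [0.315 0.949 0.   ] z [ 0.  0. -1.] F [ 0.3  0.1 -0.5] g 1.0002695149581997
24 x [-3.26, -0.42, 0.19, 0.0, -0.0, 2.8] arcmid [0.498 0.362 0.222]
```

```bash
python3 -m jog '[[[-3.26,-0.42,0.19,0,0,2.8,4.5],[-3.26,-0.42,0.19,0,0,2.8,4.5],[-3.26,-0.42,0.19,0,0,2.8,4.5],[-3.26,-0.42,0.19,0,0,2.8,4.5],[-3.26,-0.42,0.19,0,0,2.8,4.5],[-3.26,-0.42,0.19,0,0,2.8,4.5],[-3.26,-0.42,0.19,0,0,2.8,4.5],[-3.26,-0.42,0.19,0,0,2.8,4.5],[-3.26,-0.42,0.19,0,0,2.8,4.5],[-3.26,-0.42,0.19,0,0,2.8,4.5],[-3.26,-0.42,0.19,0,0,2.8,4.5],[-3.26,-0.42,0.19,0,0,2.8,4.5]]]' 30
python3 -m jog '[[[-3.26,-0.42,0.19,0,0,2.8,4.5],[-3.26,-0.42,0.19,0,0,2.8,4.5],[-3.26,-0.42,0.19,0,0,2.8,4.5],[-3.26,-0.42,0.19,0,0,2.8,4.5],[-3.26,-0.42,0.19,0,0,2.8,4.5],[-3.26,-0.42,0.19,0,0,2.8,4.5],[-3.26,-0.42,0.19,0,0,2.8,4.5],[-3.26,-0.42,0.19,0,0,2.8,4.5],[-3.26,-0.42,0.19,0,0,2.8,4.5],[-3.26,-0.42,0.19,0,0,2.8,4.5],[-3.26,-0.42,0.19,0,0,2.8,4.5],[-3.26,-0.42,0.19,0,0,2.8,4.5]]]'
python3 - <<'E'
from h import *
d=shot('wrist','w1.png'); s,r=st()
for q in finder.spot_point('tray_handle','wrist')[:2]: print(q['conf'],np.array(q['point'])*[384,512],onz(d,q['point'],.062))
print([proj(d,[.6+a,-.013+b,.062]) for a,b in ((0,0),(-.0046,.06),(.0046,-.06))])
plan([.600,-.013,.065],4.4,6)
E
```

```text
time: 2.75
position: [0.4987, 0.3601, 0.2218]
tool_rot: [1.379, 2.822, 0.001]
ft_force: [0.5, 0.1, -0.2]
grip_width: 0.521
time: 3.95
position: [0.6005, -0.0152, 0.199]
tool_rot: [2.136, 2.303, 0.001]
ft_force: [0.2, -0.8, 0.1]
grip_width: 0.519
t 4.0 p [ 0.5998 -0.0234  0.199 ] x [-0.065  0.998 -0.005] y [ 0.998  0.065 -0.   ] z [ 0.    -0.005 -1.   ] F [-0.3 -5.9  0.2] g 0.5178890950090065
0.89 [186.0864 262.2976] [ 0.60463129 -0.01210247  0.062     ]
[array([257.93867773, 186.58384879]), array([257.7940547 , 129.13360167]), array([258.06897065, 238.34158891])]
t 4.05 p [ 0.5999 -0.021   0.1992] x [-0.068  0.998 -0.003] y [0.998 0.068 0.   ] z [ 0.    -0.003 -1.   ] F [ 0.1  0.2 -0.6] g 0.5176316975897117
6 x [0.14, 0.01, 2.24, 0.0, 0.03, -0.09] arcmid [ 0.6   -0.017  0.132]
```

View pics/w1.png

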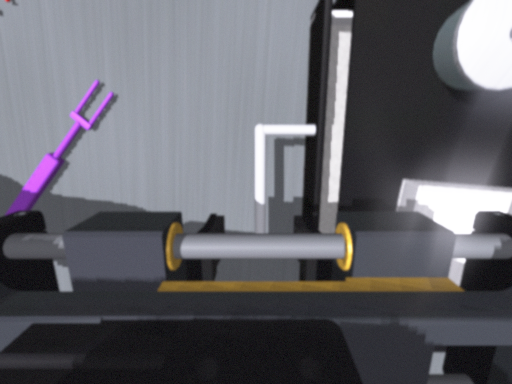

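The wrist view shows the bar handle at about column 261, between the open fingers. I'll shift 3 mm forward, go down and grip.

```bash
python3 -m jog '[[[0,0.3,2.7,0,0,0,4.5],[0,0,2.7,0,0,0,4.5],[0,0,2.7,0,0,0,4.5],[0,0,2.7,0,0,0,4.5],[0,0,2.6,0,0,0,4.5],[0,0,0,0,0,0,4.5],[0,0,0,0,0,0,0.8],[0,0,0,0,0,0,0.8],[0,0,0,0,0,0,0.8],[0,0,0,0,0,0,0.8]]]' 30
python3 -c "
from h import *
st()"
```

```text
time: 5.05
position: [0.6042, -0.0136, 0.0663]
tool_rot: [2.133, 2.305, 0.003]
ft_force: [-0.9, -0.6, 0.2]
grip_width: 0.238
t 5.05 p [ 0.6042 -0.0136  0.0663] x [-0.077  0.997  0.   ] y [0.997 0.077 0.002] z [ 0.002  0.    -1.   ] F [-0.9 -0.6  0.2] g 0.23787336086982333
```

```bash
python3 -m jog '[[[0,0,0,0,0,0,0.8],[0,0,0,0,0,0,0.8],[0,-1,0,0,0,0,0.8],[0,-2,0,0,0,0,0.8],[0,-2,0,0,0,0,0.8],[0,-2,0,0,0,0,0.8],[0,-2,0,0,0,0,0.8],[0,-2,0,0,0,0,0.8],[0,-2,0,0,0,0,0.8],[0,-2,0,0,0,0,0.8],[0,-1,0,0,0,0,0.8],[0,-0.5,0,0,0,0,0.8]]]' 30
python3 -m jog '[[[0,-0.5,0,0,0,0,0.8],[0,-0.3,0,0,0,0,0.8],[0,0,0,0,0,0,0.8],[0,0,0,0,0,0,0.8]]]'
python3 -c "
from h import *
st()"
```

```text
time: 6.25
position: [0.4541, -0.0254, 0.0679]
tool_rot: [2.114, 2.285, 0.042]
ft_force: [51.9, 2.7, -45.4]
grip_width: 0.126
time: 6.65
position: [0.4538, -0.0259, 0.0713]
tool_rot: [2.106, 2.278, 0.056]
ft_force: [54.4, 2.7, -37.3]
grip_width: 0.126
t 6.65 p [ 0.4538 -0.0259  0.0713] x [-0.078  0.997 -0.004] y [0.996 0.078 0.053] z [ 0.053  0.    -0.999] F [ 54.4   2.7 -37.3] g 0.12595391776010423
```

The tray seems to be at its stop: 15 cm of travel, and the picture showed it starting about 2 cm open. I'll relax the pull, then look.

```bash
python3 -m jog '[[[0,0.8,0,0,0,0,0.8],[0,0.8,0,0,0,0,0.8],[0,0.6,0,0,0,0,0.8],[0,0,0,0,0,0,0.8],[0,0,0,0,0,0,0.8]]]'
python3 - <<'E'
from h import *
st()
for c in ('top','side'):
    d=shot(c,c+'1.png')
    for n,z in dict(tray_handle=.062,guard_mouth=.01,tray_floor=.01).items():
        for q in finder.spot_point(n,c)[:2]: print(c,n,round(q['conf'],2),np.round([q['point'][1]*512,q['point'][0]*384]),np.round(onz(d,q['point'],z),4))
E
```

```text
time: 7.15
position: [0.46, -0.0255, 0.0708]
tool_rot: [2.127, 2.298, 0.018]
ft_force: [2.2, -0.4, 26.7]
grip_width: 0.121
t 7.15 p [ 0.46   -0.0255  0.0708] x [-0.077  0.997  0.   ] y [0.997 0.077 0.015] z [ 0.015  0.002 -1.   ] F [ 2.2 -0.4 26.7] g 0.12099019466991878
top guard_mouth 0.72 [295. 174.] [ 0.6026 -0.1207  0.01  ]
top guard_mouth 0.5 [123. 212.] [0.4789 0.3512 0.01  ]
top tray_floor 0.86 [257. 176.] [ 0.5942 -0.014   0.01  ]
side tray_handle 0.59 [240. 195.] [ 0.4626 -0.015   0.062 ]
side guard_mouth 0.72 [293. 202.] [ 0.6081 -0.1102  0.01  ]
side tray_floor 0.76 [271. 186.] [ 0.5963 -0.0069  0.01  ]
```

View pics/side1.png

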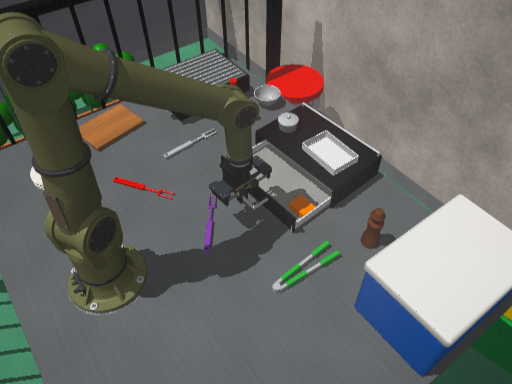

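The tray is open, with its grey floor and the orange guard visible at side px (303,205). Release and rise.

```bash
python3 -m jog '[[[0,0,0,0,0,0,4],[0,0,0,0,0,0,4],[0,0,0,0,0,0,4],[0,0,0,0,0,0,4],[0,0,-2,0,0,0,4],[0,0,-3,0,0,0,4],[0,0,-4,0,0,0,4],[0,0,-3,0,0,0,4],[0,0,0,0,0,0,4],[0,0,0,0,0,0,4]]]'
python3 - <<'E'
from h import *
st()
d=shot('top','top2.png')
for n,z in dict(fork=0,fork_tip=.006,tray_handle=.062,guard_mouth=.01,tray_floor=.01).items():
    for q in finder.spot_point(n,'top')[:3]: print(n,round(q['conf'],2),np.round([q['point'][1]*512,q['point'][0]*384]),np.round(onz(d,q['point'],z),4))
plan([.436,.346,.18],94,18)
cv2.imwrite('pics/c.png',cv2.resize(d['frame'][100:270,90:350,::-1],None,fx=3,fy=3,interpolation=cv2.INTER_CUBIC))
E
```

```text
time: 8.55
position: [0.4525, -0.0253, 0.1847]
tool_rot: [-2.134, -2.305, -0.0]
ft_force: [-0.2, 0.3, -0.1]
grip_width: 0.463
t 8.55 p [ 0.4525 -0.0253  0.1847] x [-0.077  0.997  0.   ] y [ 0.997  0.077 -0.   ] z [-0.  0. -1.] F [-0.2  0.3 -0.1] g 0.46276341348801026
fork 0.66 [150. 305.] [0.238 0.257 0.   ]
fork 0.64 [120. 210.] [0.4883 0.3635 0.    ]
fork_tip 0.93 [189. 281.] [0.3023 0.1571 0.006 ]
fork_tip 0.73 [125. 170.] [0.5992 0.3593 0.006 ]
fork_tip 0.62 [217. 238.] [0.4173 0.0899 0.006 ]
tray_handle 0.67 [208. 106.] [0.7754 0.1292 0.062 ]
guard_mouth 0.65 [292. 177.] [ 0.5956 -0.1117  0.01  ]
guard_mouth 0.42 [125. 139.] [0.6918 0.367  0.01  ]
tray_floor 0.67 [279.  98.] [ 0.8352 -0.071   0.01  ]
tray_floor 0.38 [121. 214.] [0.4737 0.3558 0.01  ]
t 8.85 p [ 0.4521 -0.0254  0.1838] x [-0.077  0.997 -0.   ] y [ 0.997  0.077 -0.002] z [-0.002 -0.001 -1.   ] F [-0.8  0.4 -0. ] g 0.4568300543417909
18 x [1.64, 1.6, 0.02, -0.01, -0.0, -4.98] arcmid [0.521 0.164 0.182]
```

View pics/c.png

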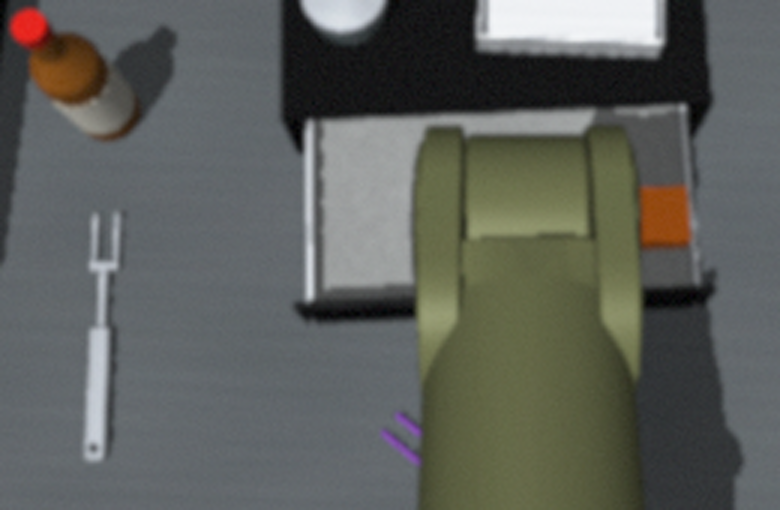

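The crop shows the fork's butt at crop (93,460), its tine tips around (108,213), and the guard roof's right edge at (689,186–246).

```bash
python3 - <<'E'
from h import *
d=shot('top')
g=lambda x,y,z: onz(d,[(100+y/3)/384,(90+x/3)/512],z)[:2]
b,h,t=g(93,460,.014),g(99.5,327,.014),g(108,213,.006)
print('butt',b,'handle front',h,'tip',t,'len',np.linalg.norm(t-b),'yaw',np.degrees(np.arctan2(*(t-b)[::-1])),np.degrees(np.arctan2(*(h-b)[::-1])))
a,c=g(689,186,.038),g(689,246,.038); print('guard right edge',a,c,(a+c)/2)
print('panel top left/right',g(300,303,.076),g(712,290,.076))
u=(t-b)/np.linalg.norm(t-b); G=b+u*.068; print('grasp',G)
plan([G[0],G[1],.15],90+np.degrees(np.arctan2(u[1],u[0])),20)
E
```

```text
butt [0.36805656 0.34170654] handle front [0.48770107 0.34935638] tip [0.59784622 0.35657294] len 0.23027005804667897 yaw 3.701632107207349 3.658402378880144
guard right edge [ 0.63195484 -0.18469593] [ 0.57527894 -0.18430923] [ 0.60361689 -0.18450258]
panel top left/right [0.5040615 0.1562522] [ 0.52701506 -0.19695231]
grasp [0.4359147  0.34609667]
t 8.9 p [ 0.4523 -0.0254  0.1841] x [-0.077  0.997 -0.   ] y [ 0.997  0.077 -0.002] z [-0.002 -0.    -1.   ] F [-0.1 -0.1 -0.1] g 0.4599512343414189
20 x [1.48, 1.44, 0.17, -0.0, -0.0, -4.46] arcmid [0.52  0.164 0.167]
```

```bash
python3 -m jog '[[[1.48,1.44,0.17,0,0,-4.46,5],[1.48,1.44,0.17,0,0,-4.46,5],[1.48,1.44,0.17,0,0,-4.46,5],[1.48,1.44,0.17,0,0,-4.46,5],[1.48,1.44,0.17,0,0,-4.46,5],[1.48,1.44,0.17,0,0,-4.46,5],[1.48,1.44,0.17,0,0,-4.46,5],[1.48,1.44,0.17,0,0,-4.46,5],[1.48,1.44,0.17,0,0,-4.46,5],[1.48,1.44,0.17,0,0,-4.46,5],[1.48,1.44,0.17,0,0,-4.46,5],[1.48,1.44,0.17,0,0,-4.46,5]]]'
python3 -m jog '[[[1.48,1.44,0.17,0,0,-4.46,5],[1.48,1.44,0.17,0,0,-4.46,5],[1.48,1.44,0.17,0,0,-4.46,5],[1.48,1.44,0.17,0,0,-4.46,5],[1.48,1.44,0.17,0,0,-4.46,5],[1.48,1.44,0.17,0,0,-4.46,5],[1.48,1.44,0.17,0,0,-4.46,5],[1.48,1.44,0.17,0,0,-4.46,5],[0,0,0,0,0,0,5],[0,0,0,0,0,0,5],[0,0,0,0,0,0,5]]]'
python3 - <<'E'
from h import *
d=shot('wrist','w2.png')
for n,z in (('fork',0),('fork_tip',.006)):
    for q in finder.spot_point(n,'wrist')[:2]: print(n,q['conf'],onz(d,q['point'],z))
for q in finder.trace('fork','wrist')[:2]:
    ys,xs=np.nonzero(q['region']); P=np.array([onz(d,[(y+.5)/384,(x+.5)/512],.01)[:2] for y,x in zip(ys[::9],xs[::9])]); c=P.mean(0); v=np.linalg.svd(P-c)[2][0]; print(q['conf'],c,'yaw',np.degrees(np.arctan2(*v[::-1])),'y at x=.436',c[1]+(.436-c[0])*v[1]/v[0])
plan([.436,.346,.027],93.7,6)
E
```

```text
time: 10.1
position: [0.5156, 0.2059, 0.1639]
tool_rot: [-0.863, -3.02, 0.001]
ft_force: [0.5, 0.1, -0.2]
grip_width: 0.572
time: 11.2
position: [0.4371, 0.3457, 0.1508]
tool_rot: [-0.095, 3.14, -0.001]
ft_force: [-0.4, 0.7, -1.1]
grip_width: 0.573
fork 0.88 [0.48505113 0.34877713 0.        ]
fork_tip 0.66 [0.41418423 0.07956633 0.006     ]
fork_tip 0.63 [0.30102098 0.16081754 0.006     ]
0.71 [0.28503202 0.18921686] yaw 120.98017380695352 y at x=.436 -0.062233096804300336
0.54 [0.40167985 0.08041471] yaw -22.767100888902053 y at x=.436 0.06601103125890007
t 11.4 p [0.4368 0.3461 0.151 ] x [-0.998 -0.061 -0.   ] y [-0.061  0.998 -0.   ] z [ 0. -0. -1.] F [ 0.9  0.  -0.4] g 0.5747567385032081
6 x [0.01, -0.0, 2.07, -0.0, 0.0, -0.03] arcmid [0.436 0.346 0.089]
```

```bash
python3 -m jog '[[[0,0,2.5,0,0,0,5],[0,0,3,0,0,0,5],[0,0,3,0,0,0,5],[0,0,2.5,0,0,0,5],[0,0,1.2,0,0,0,5],[0,0,0,0,0,0,5],[0,0,0,0,0,0,5],[0,0,0,0,0,0,1],[0,0,0,0,0,0,1],[0,0,0,0,0,0,1],[0,0,0,0,0,0,1],[0,0,0,0,0,0,1]]]' 40
python3 -m jog '[[[0,0,0,0,0,0,1],[0,0,0,0,0,0,1],[0,0,0,0,0,0,1]]]'
python3 - <<'E'
from h import *
st(); shot('side','side3.png')
E
```

```text
time: 12.6
position: [0.4362, 0.3468, 0.0292]
tool_rot: [-0.099, 3.14, -0.0]
ft_force: [0.3, -1.5, 1.6]
grip_width: 0.208
time: 12.9
position: [0.4362, 0.3468, 0.0292]
tool_rot: [-0.099, 3.14, -0.0]
ft_force: [-0.5, -0.9, 4.6]
grip_width: 0.198
t 12.9 p [0.4362 0.3468 0.0292] x [-0.998 -0.063 -0.   ] y [-0.063  0.998 -0.   ] z [ 0. -0. -1.] F [-0.5 -0.9  4.6] g 0.19801778242744306
```

Opening is 17 mm on the 18 mm handle bar, so the fork is gripped. Lift and swing over the tray.

```bash
python3 -m jog '[[[0,0,-2,0,0,0,1],[0,0,-3,0,0,0,1],[0,0,-3,0,0,0,1],[0,0,-3,0,0,0,1],[0,0,-2,0,0,0,1],[0,0,0,0,0,0,1],[0,0,0,0,0,0,1]]]'
python3 - <<'E'
from h import *
plan([.590,.059,.16],4.4,22)
E
```

```text
time: 13.65
position: [0.4357, 0.3467, 0.158]
tool_rot: [0.099, -3.139, 0.0]
ft_force: [-0.0, -0.6, -1.6]
grip_width: 0.198
t 13.65 p [0.4357 0.3467 0.158 ] x [-0.998 -0.063  0.001] y [-0.063  0.998 -0.   ] z [-0.001 -0.    -1.   ] F [-0.  -0.6 -1.6] g 0.1982560165549581
22 x [-1.52, -0.64, -0.01, -0.0, -0.0, 4.06] arcmid [0.572 0.235 0.159]
```

```bash
python3 -m jog '[[[0,0,-2,0,0,0,1],[0,0,-1,0,0,0,1],[-1.52,-0.64,0,0,0,4.06,1],[-1.52,-0.64,0,0,0,4.06,1],[-1.52,-0.64,0,0,0,4.06,1],[-1.52,-0.64,0,0,0,4.06,1],[-1.52,-0.64,0,0,0,4.06,1],[-1.52,-0.64,0,0,0,4.06,1],[-1.52,-0.64,0,0,0,4.06,1],[-1.52,-0.64,0,0,0,4.06,1],[-1.52,-0.64,0,0,0,4.06,1],[-1.52,-0.64,0,0,0,4.06,1]]]'
python3 -m jog '[[[-1.52,-0.64,0,0,0,4.06,1],[-1.52,-0.64,0,0,0,4.06,1],[-1.52,-0.64,0,0,0,4.06,1],[-1.52,-0.64,0,0,0,4.06,1],[-1.52,-0.64,0,0,0,4.06,1],[-1.52,-0.64,0,0,0,4.06,1],[-1.52,-0.64,0,0,0,4.06,1],[-1.52,-0.64,0,0,0,4.06,1],[-1.52,-0.64,0,0,0,4.06,1],[-1.52,-0.64,0,0,0,4.06,1],[-1.52,-0.64,0,0,0,4.06,1],[-1.52,-0.64,0,0,0,4.06,1]]]'
python3 -m jog '[[[0,0,0,0,0,0,1],[0,0,0,0,0,0,1],[0,0,0,0,0,0,1]]]'
python3 - <<'E'
from h import *
s,r=st()
t=shot('top'); w=shot('wrist'); sd=shot('side'); ims=[t['frame'],sd['frame']]
for c,d in (('top',t),('side',sd),('wrist',w)):
    for n,z in dict(fork_tip=s['position'][2]-.0225,guard_mouth=.01,tray_floor=.01).items():
        for q in finder.spot_point(n,c)[:2]: print(c,n,round(q['conf'],2),np.round([q['point'][1]*512,q['point'][0]*384]),np.round(onz(d,q['point'],z),4))
f=np.hstack([cv2.resize(t['frame'][100:260,170:350],None,fx=2.2,fy=2.2),cv2.resize(sd['frame'][110:270,200:380],None,fx=2.2,fy=2.2)])
cv2.imwrite('pics/e.png',f[:,:,::-1])
E
```

```text
time: 14.85
position: [0.5642, 0.248, 0.1872]
tool_rot: [-1.0, -2.977, 0.003]
ft_force: [-0.4, -0.4, -1.7]
grip_width: 0.197
time: 16.05
position: [0.5899, 0.0576, 0.1874]
tool_rot: [-2.139, -2.299, 0.003]
ft_force: [-0.0, 0.3, -2.4]
grip_width: 0.2
time: 16.35
position: [0.5905, 0.06, 0.1884]
tool_rot: [-2.133, -2.306, -0.0]
ft_force: [-0.5, -0.1, -1.4]
grip_width: 0.201
t 16.35 p [0.5905 0.06   0.1884] x [-0.078  0.997  0.001] y [ 0.997  0.078 -0.001] z [-0.001  0.001 -1.   ] F [-0.5 -0.1 -1.4] g 0.20144603415850726
top fork_tip 0.57 [296. 154.] [ 0.608  -0.1044  0.1659]
top tray_floor 0.94 [258. 176.] [ 0.5931 -0.0176  0.01  ]
top tray_floor 0.74 [261. 223.] [ 0.4632 -0.0278  0.01  ]
side fork_tip 0.69 [296. 169.] [ 0.6092 -0.1087  0.1659]
side fork_tip 0.67 [213. 194.] [ 0.3509 -0.0418  0.1659]
side guard_mouth 0.89 [294. 205.] [ 0.6037 -0.1188  0.01  ]
side tray_floor 0.83 [272. 187.] [ 0.5954 -0.0124  0.01  ]
wrist fork_tip 0.66 [113. 149.] [0.4981 0.1057 0.1659]
wrist fork_tip 0.51 [14. 75.] [0.4444 0.1437 0.1659]
```

View pics/e.png

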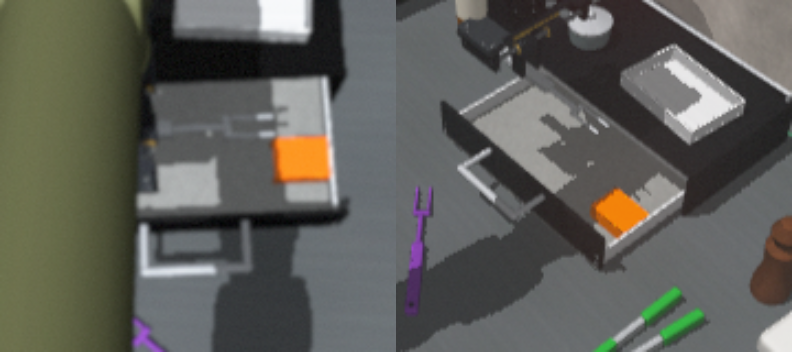

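The fork is level over the tray, with its tines at crop (290,122) left panel. The guard roof spans crop x 274–328, y 138–182. I'll measure both in the same picture.

```bash
python3 - <<'E'
from h import *
t=shot('top'); f=t['frame'].astype(int)
m=((f[:,:,0]>150)&(f[:,:,1]<170)&(f[:,:,2]<90)); m[:150]=0;m[200:]=0;m[:,:285]=0;m[:,330:]=0
ys,xs=np.nonzero(m); print('orange',xs.min(),xs.max(),ys.min(),ys.max())
rect=cv2.minAreaRect(np.c_[xs,ys].astype(np.float32)); c=cv2.boxPoints(rect)
for p in c: print('roof+face corner',np.round(p,1),np.round(onz(t,[(p[1]+.5)/384,(p[0]+.5)/512],.038),4))
# predicted roof corners
ax,ay=np.array([.997,.0775]),np.array([-.0775,.997])
for M in ((.605,-.116),):
    for a,b in ((-.024,0),(.024,0),(.024,-.07),(-.024,-.07)):
        q=np.array(M)+a*ax+b*ay; print('pred',np.round(proj(t,[*q,.038]),1))
for q in finder.trace('fork','top')[:2]:
    ys,xs=np.nonzero(q['region']); print('fork',q['conf'],xs.min(),xs.max(),ys.min(),ys.max())
    k=xs>265; P=np.array([onz(t,[(y+.5)/384,(x+.5)/512],.166)[:2] for y,x in zip(ys[k],xs[k])])
    if len(P): c=P.mean(0); v=np.linalg.svd(P-c)[2][0]; print(c,'min y',P[:,1].min(),v,'x at y=-.1',c[0]+(-.1-c[1])*v[0]/v[1])
k=170+147/2.2
for p in ((147,273),(216,267)): print('bar',onz(t,[(100+p[1]/2.2)/384,(170+p[0]/2.2)/512],.065))
E
```

```text
orange 295 318 162 182
roof+face corner [295. 162.] [ 0.6284 -0.1184  0.038 ]
roof+face corner [318. 162.] [ 0.6304 -0.1815  0.038 ]
roof+face corner [318. 182.] [ 0.5738 -0.1811  0.038 ]
roof+face corner [295. 182.] [ 0.5717 -0.1188  0.038 ]
pred [295.2 179.2]
pred [293.9 162.3]
pred [319.4 161.2]
pred [320.9 178. ]
fork 0.63 110 134 312 330
fork 0.57 231 287 247 297
[ 0.30070393 -0.06390651] min y -0.08920502359502351 [-0.63809991 -0.76995357] x at y=-.1 0.27079140961990245
bar [0.44979382 0.03383176 0.065     ]
bar [ 0.4594833  -0.04647291  0.065     ]
```

The predicted roof outline from mouth (0.605,-0.116) matches the picture. I'll tilt 4° to clear the housing edge and lower.

```bash
python3 -m jog '[[[0.2,-0.1,0,-2,0,0,1],[0.2,-0.1,0,-2,0,0,1],[0,-0.14,2,0,0,0,1],[0,-0.17,2.5,0,0,0,1],[0,-0.17,2.5,0,0,0,1],[0,-0.14,2,0,0,0,1],[0,-0.07,1,0,0,0,1],[0,0,0,0,0,0,1],[0,0,0,0,0,0,1]]]'
python3 - <<'E'
from h import *
s,r=st()
t=shot('top'); sd=shot('side')
for c,d in (('top',t),('side',sd)):
    for n,z in dict(fork_tip=s['position'][2]-.0225,guard_mouth=.01).items():
        for q in finder.spot_point(n,c)[:2]: print(c,n,round(q['conf'],2),np.round([q['point'][1]*512,q['point'][0]*384]),np.round(onz(d,q['point'],z),4))
plan([.588,.063,.042],4.4,4,-4)
f=np.hstack([cv2.resize(t['frame'][110:220,240:340],None,fx=4,fy=4),cv2.resize(sd['frame'][120:230,240:340],None,fx=4,fy=4)])
cv2.imwrite('pics/f.png',f[:,:,::-1])
E
```

```text
time: 17.95
position: [0.589, 0.0622, 0.0895]
tool_rot: [2.103, 2.267, 0.081]
ft_force: [0.1, -0.3, -1.7]
grip_width: 0.201
t 17.95 p [0.589  0.0622 0.0895] x [-0.075  0.997  0.   ] y [0.995 0.075 0.071] z [ 0.071  0.005 -0.997] F [ 0.1 -0.3 -1.7] g 0.20096384414586882
top fork_tip 0.71 [217. 241.] [0.4058 0.0809 0.067 ]
top fork_tip 0.67 [289. 169.] [ 0.5993 -0.0992  0.067 ]
top guard_mouth 0.84 [293. 175.] [ 0.5989 -0.1137  0.01  ]
side fork_tip 0.81 [214. 196.] [0.3891 0.0271 0.067 ]
side fork_tip 0.75 [174. 198.] [0.283  0.0962 0.067 ]
side guard_mouth 0.65 [306. 268.] [ 0.4785 -0.3272  0.01  ]
t 18.25 p [0.5888 0.0623 0.0895] x [-0.075  0.997  0.   ] y [0.995 0.075 0.071] z [ 0.071  0.006 -0.997] F [-0.9  0.5 -2.2] g 0.19621801313122195
4 x [0.02, -0.1, 1.18, 0.02, -0.0, -0.02] arcmid [0.588 0.063 0.066]
```

View pics/f.png

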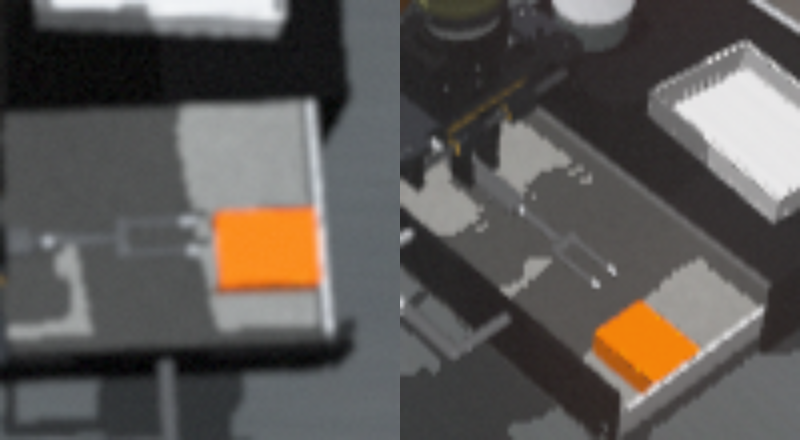

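The tines are at crop (200,235) left panel, just outside the guard's mouth (left edge x 215, y 210–290) and lined up with it. Lower to the floor.

```bash
python3 -m jog '[[[0,-0.1,1.5,0,0,0,1],[0,-0.1,1.5,0,0,0,1],[0,-0.08,1.1,0,0,0,1],[0,-0.04,0.5,0,0,0,1],[0,-0.02,0.3,0,0,0,1],[0,0,0,0,0,0,1],[0,0,0,0,0,0,1],[0,0,0,0,0,0,1]]]'
python3 -c "
from h import *
st()
t=shot('top'); sd=shot('side')
for c,d in (('top',t),('side',sd)):
    for n,z in dict(fork_tip=.016,guard_mouth=.01).items():
        for q in finder.spot_point(n,c)[:3]: print(c,n,round(q['conf'],2),np.round([q['point'][1]*512,q['point'][0]*384]),np.round(onz(d,q['point'],z),4))
"
```

```text
time: 19.05
position: [0.5888, 0.0622, 0.0398]
tool_rot: [2.103, 2.267, 0.08]
ft_force: [0.9, -0.7, -0.8]
grip_width: 0.197
t 19.05 p [0.5888 0.0622 0.0398] x [-0.075  0.997 -0.   ] y [0.995 0.075 0.071] z [ 0.071  0.005 -0.997] F [ 0.9 -0.7 -0.8] g 0.19692697372436554
top fork_tip 0.7 [287. 172.] [ 0.6057 -0.0975  0.016 ]
top fork_tip 0.69 [219. 239.] [0.4137 0.0822 0.016 ]
top guard_mouth 0.84 [293. 174.] [ 0.6019 -0.1161  0.01  ]
side fork_tip 0.71 [174. 198.] [0.2988 0.1361 0.016 ]
side fork_tip 0.68 [213. 196.] [0.4092 0.067  0.016 ]
side fork_tip 0.6 [370. 242.] [ 0.6905 -0.3761  0.016 ]
side guard_mouth 0.78 [297. 204.] [ 0.6134 -0.1228  0.01  ]
```

```bash
python3 -m jog '[[[-0.6,0,0,0,0,0,1],[-1,0,0,0,0,0,1],[-1,0,0,0,0,0,1],[-0.4,0,0,0,0,0,1],[0,0,0,0,0,0,1]]]'
python3 -c "
from h import *
st()
t=shot('top'); sd=shot('side')
f=np.hstack([cv2.resize(t['frame'][110:220,240:340],None,fx=4,fy=4),cv2.resize(sd['frame'][120:230,240:340],None,fx=4,fy=4)])
cv2.imwrite('pics/g.png',f[:,:,::-1])"
```

```text
time: 19.85
position: [0.5907, 0.0298, 0.0397]
tool_rot: [2.105, 2.264, 0.078]
ft_force: [-0.0, -2.2, 2.1]
grip_width: 0.2
t 19.85 p [0.5907 0.0298 0.0397] x [-0.073  0.997 -0.001] y [0.995 0.073 0.07 ] z [ 0.07   0.004 -0.998] F [-0.  -2.2  2.1] g 0.20016377609664104
```

View pics/g.png

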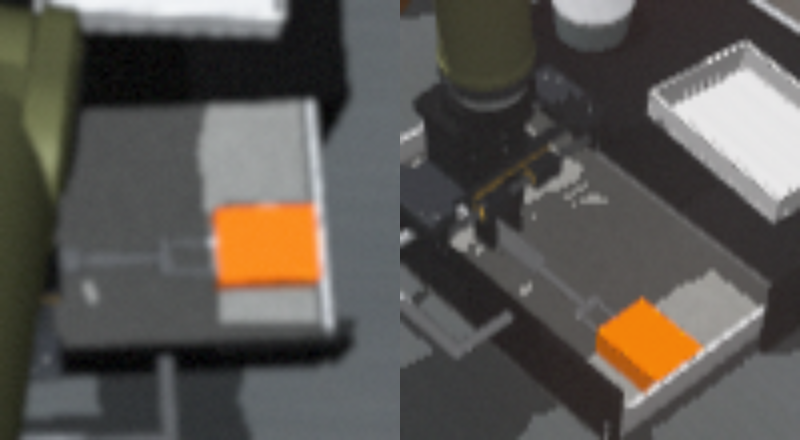

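The tines have entered the mouth at crop (213,257). The guard looks about 1 px further away than before, so I'll check how well they line up.

```bash
python3 - <<'E'
from h import *
t=shot('top'); f=t['frame'].astype(int)
m=((f[:,:,0]>150)&(f[:,:,1]<170)&(f[:,:,2]<90)); m[:150]=0;m[200:]=0;m[:,:285]=0;m[:,330:]=0
ys,xs=np.nonzero(m); print('orange',xs.min(),xs.max(),ys.min(),ys.max(),m.sum())
ax,ay=np.array([.997,.0755]),np.array([-.0755,.997])
for M in ((.605,-.116),(.608,-.116)):
    for a,z in ((-.026,.038),(.026,.038),(-.026,.01),(-.022,.016),(.022,.016),(0,.016)): print(M,a,z,np.round(proj(t,[*(np.array(M)+a*ax),z]),1))
s,r=st(); p=s['position']+r@[0,0,.019]; 
for k in (.11,.13,.16): print('fork',k,np.round(p-r[:,0]*k,4),np.round(proj(t,[*(p-r[:,0]*k)[:2],.016]),1))
E
```

```text
orange 293 318 161 181 494
(0.605, -0.116) -0.026 0.038 [295.2 179.9]
(0.605, -0.116) 0.026 0.038 [293.9 161.6]
(0.605, -0.116) -0.026 0.01 [294.1 182.4]
(0.605, -0.116) -0.022 0.016 [294.2 180.5]
(0.605, -0.116) 0.022 0.016 [293.2 165.3]
(0.605, -0.116) 0 0.016 [293.7 172.8]
(0.608, -0.116) -0.026 0.038 [295.2 178.8]
(0.608, -0.116) 0.026 0.038 [293.9 160.5]
(0.608, -0.116) -0.026 0.01 [294.1 181.4]
(0.608, -0.116) -0.022 0.016 [294.2 179.4]
(0.608, -0.116) 0.022 0.016 [293.2 164.3]
(0.608, -0.116) 0 0.016 [293.7 171.8]
t 20.0 p [0.5908 0.0308 0.0397] x [-0.074  0.997 -0.001] y [0.995 0.074 0.07 ] z [ 0.07   0.004 -0.998] F [-0.6 -1.9  3.4] g 0.1974396403696148
fork 0.11 [ 0.6002 -0.0788  0.0209] [280.3 174.1]
fork 0.13 [ 0.6017 -0.0987  0.0209] [287.5 173.8]
fork 0.16 [ 0.6039 -0.1286  0.021 ] [298.2 173.4]
```

```bash
python3 -m jog '[[[0,0.2,-0.05,0,0,0,1],[0,0.15,0,0,0,0,1],[0,0,0,0,0,0,1],[0,0,0,0,0,0,1]]]'
cat > k.py <<'E'
from h import *
import sys
t=shot('top'); sd=shot('side'); f=t['frame'].astype(int)
m=((f[:,:,0]>150)&(f[:,:,1]<170)&(f[:,:,2]<90)); m[:150]=0;m[200:]=0;m[:,:285]=0;m[:,330:]=0
ys,xs=np.nonzero(m); print('orange',xs.min(),xs.max(),ys.min(),ys.max(),m.sum(), 'centroid',xs.mean(),ys.mean())
st()
g=np.hstack([cv2.resize(t['frame'][110:220,240:340],None,fx=4,fy=4),cv2.resize(sd['frame'][120:230,240:340],None,fx=4,fy=4)])
cv2.imwrite('pics/'+sys.argv[1],g[:,:,::-1])
# columns profile of fork rows left of guard
print(np.array(t['frame'][164:184,286:292].mean(2),int).T.tolist())
E
python3 k.py g2.png
```

```text
time: 20.4
position: [0.5938, 0.0332, 0.0399]
tool_rot: [2.103, 2.269, 0.079]
ft_force: [0.6, -0.2, -1.9]
grip_width: 0.199
orange 293 318 161 181 496 centroid 306.1108870967742 171.1048387096774
t 20.5 p [0.5938 0.0329 0.04  ] x [-0.075  0.997  0.   ] y [0.995 0.075 0.069] z [ 0.069  0.005 -0.998] F [ 0.3 -0.6 -1.4] g 0.1994929128785427
[[79, 80, 83, 88, 100, 106, 96, 88, 79, 81, 89, 101, 106, 101, 86, 84, 82, 82, 81, 81], [82, 81, 84, 85, 95, 99, 93, 84, 84, 83, 90, 99, 106, 101, 88, 85, 83, 81, 83, 81], [83, 83, 82, 88, 93, 97, 89, 87, 82, 83, 87, 96, 100, 92, 87, 83, 82, 84, 79, 83], [85, 83, 85, 87, 96, 96, 88, 84, 84, 84, 85, 93, 93, 88, 84, 81, 82, 81, 82, 83], [107, 104, 97, 94, 98, 100, 91, 86, 85, 82, 86, 95, 97, 91, 85, 82, 82, 81, 82, 82], [137, 128, 119, 112, 120, 124, 113, 98, 89, 86, 94, 112, 115, 100, 88, 85, 81, 83, 84, 82]]
```

Tine rows are now 169 and 176, centred in the tunnel (165–180), and the guard hasn't moved. Continue the slide.

```bash
python3 -m jog '[[[-0.6,0,0,0,0,0,1],[-0.8,0,0,0,0,0,1],[-0.8,0,0,0,0,0,1],[-0.8,0,0,0,0,0,1],[-0.8,0,0,0,0,0,1],[-0.6,0,0,0,0,0,1],[-0.4,0,0,0,0,0,1],[0,0,0,0,0,0,1],[0,0,0,0,0,0,1],[0,0,0,0,0,0,1]]]'; python3 k.py g3.png
```

```text
time: 21.5
position: [0.5976, -0.0147, 0.0403]
tool_rot: [2.103, 2.269, 0.08]
ft_force: [-0.1, -0.1, -1.3]
grip_width: 0.198
orange 295 318 161 181 383 centroid 308.72323759791124 171.00261096605743
t 21.6 p [ 0.5976 -0.0148  0.0403] x [-0.076  0.997  0.   ] y [0.995 0.076 0.07 ] z [ 0.07   0.006 -0.998] F [ 0.3  0.5 -2. ] g 0.2013804384482736
[[82, 84, 83, 82, 85, 82, 85, 92, 99, 96, 89, 81, 83, 85, 82, 81, 80, 81, 80, 81], [81, 83, 84, 82, 82, 82, 85, 91, 100, 97, 87, 79, 82, 83, 83, 84, 81, 83, 80, 83], [83, 84, 84, 84, 84, 81, 84, 93, 98, 95, 84, 81, 81, 84, 82, 84, 82, 83, 82, 82], [83, 82, 85, 86, 84, 83, 85, 93, 99, 95, 86, 81, 82, 83, 81, 85, 80, 84, 82, 83], [83, 83, 85, 84, 85, 82, 84, 93, 99, 94, 85, 82, 84, 84, 84, 83, 84, 84, 84, 81], [80, 80, 80, 83, 84, 81, 82, 94, 98, 92, 85, 81, 82, 83, 84, 85, 83, 84, 82, 82]]
```

View pics/g3.png

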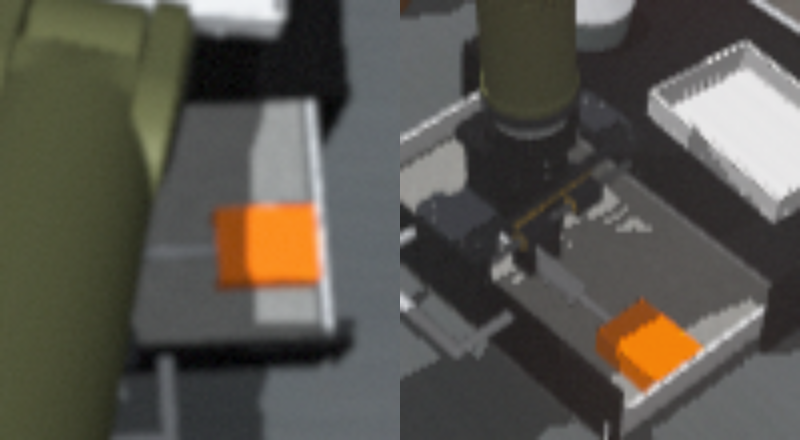

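Only the neck shows at crop (185,250); tines and cross bar are under the guard. Lower 1 mm, release and rise.

```bash
python3 -m jog '[[[0,0,0.1,0,0,0,1],[0,0,0,0,0,0,3.4],[0,0,0,0,0,0,3.4],[0,0,0,0,0,0,3.4],[0,0,0,0,0,0,3.4],[0,0.07,-1,0,0,0,3.4],[0,0.14,-2,0,0,0,3.4],[0,0.21,-3,0,0,0,3.4],[0,0.21,-3,0,0,0,3.4],[0,0.21,-3,0,0,0,3.4],[0,0,0,2,0,0,3.4],[0,0,0,2,0,0,3.4]]]'
python3 - <<'E'
from h import *
st(); t=shot('top'); sd=shot('side')
for c,d in (('top',t),('side',sd)):
  for q in finder.spot_point('tray_handle',c)[:2]: print(c,q['conf'],onz(d,q['point'],.062))
g=np.hstack([cv2.resize(t['frame'][110:250,200:340],None,fx=2.8,fy=2.8),cv2.resize(sd['frame'][110:250,220:360],None,fx=2.8,fy=2.8)])
cv2.imwrite('pics/i.png',g[:,:,::-1])
plan([.458,-.025,.15],4.4,8)
E
```

```text
time: 22.8
position: [0.5985, -0.0154, 0.1623]
tool_rot: [2.136, 2.302, 0.004]
ft_force: [-0.7, 0.3, 0.3]
grip_width: 0.386
t 22.8 p [ 0.5985 -0.0154  0.1623] x [-0.075  0.997  0.001] y [0.997 0.075 0.003] z [ 0.003  0.001 -1.   ] F [-0.7  0.3  0.3] g 0.3862742198806129
side 0.87 [ 0.47058561 -0.01931734  0.062     ]
side 0.31 [ 0.45074318 -0.34851396  0.062     ]
t 23.0 p [ 0.5977 -0.0155  0.1597] x [-0.075  0.997 -0.   ] y [0.997 0.075 0.001] z [ 0.001 -0.    -1.   ] F [-0.2 -1.  -0.7] g 0.3868330934236388
8 x [0.01, -1.75, 0.12, 0.0, 0.0, -0.01] arcmid [ 0.528 -0.02   0.155]
```

View pics/i.png

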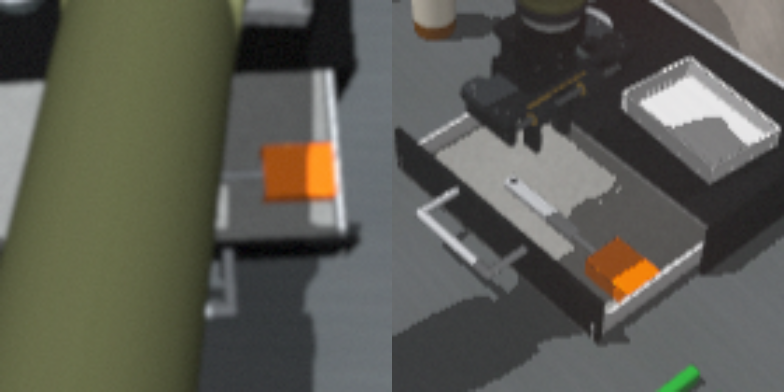

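The fork lies flat in the tray with its tines under the guard. I'll turn the gripper 90°, close it, lower it between bar and panel, and push the panel home.

```bash
python3 - <<'E'
from h import *
t=shot('top')
plan([.490,-.023,.13],94.4,16)
E
```

```text
t 23.05 p [ 0.5975 -0.0155  0.1596] x [-0.075  0.997 -0.   ] y [0.997 0.075 0.   ] z [ 0. -0. -1.] F [ 0.5 -0.6 -0.3] g 0.38869235716851835
16 x [0.51, -0.55, 0.18, 0.0, 0.0, -5.63] arcmid [0.542 0.003 0.145]
```

```bash
python3 -m jog '[[[0.51,-0.55,0.18,0,0,-5.63,0],[0.51,-0.55,0.18,0,0,-5.63,0],[0.51,-0.55,0.18,0,0,-5.63,0],[0.51,-0.55,0.18,0,0,-5.63,0],[0.51,-0.55,0.18,0,0,-5.63,0],[0.51,-0.55,0.18,0,0,-5.63,0],[0.51,-0.55,0.18,0,0,-5.63,0],[0.51,-0.55,0.18,0,0,-5.63,0],[0.51,-0.55,0.18,0,0,-5.63,0],[0.51,-0.55,0.18,0,0,-5.63,0],[0.51,-0.55,0.18,0,0,-5.63,0],[0.51,-0.55,0.18,0,0,-5.63,0]]]'
python3 -m jog '[[[0.51,-0.55,0.18,0,0,-5.63,0],[0.51,-0.55,0.18,0,0,-5.63,0],[0.51,-0.55,0.18,0,0,-5.63,0],[0.51,-0.55,0.18,0,0,-5.63,0],[0,0,0,0,0,0,0],[0,0,0,0,0,0,0],[0,0,0,0,0,0,0]]]'
python3 - <<'E'
from h import *
s,r=st(); w=shot('wrist'); sd=shot('side')
tip=s['position']+r@[0,0,.022]; print('tip',tip, proj(sd,tip))
g=np.hstack([cv2.resize(w['frame'],(400,300)),cv2.resize(sd['frame'][130:250,200:360],(400,300))])
cv2.imwrite('pics/j.png',g[:,:,::-1])
E
```

```text
time: 24.25
position: [0.5128, -0.0043, 0.1379]
tool_rot: [0.489, 3.103, 0.0]
ft_force: [-0.8, -0.8, 0.7]
grip_width: 0.007
time: 24.95
position: [0.4902, -0.0219, 0.131]
tool_rot: [-0.118, 3.139, 0.0]
ft_force: [-0.3, -0.5, -0.2]
grip_width: 0.006
t 24.95 p [ 0.4902 -0.0219  0.131 ] x [-0.997 -0.075 -0.001] y [-0.075  0.997  0.   ] z [ 0.001  0.    -1.   ] F [-0.3 -0.5 -0.2] g 0.006436415777330247
tip [ 0.49016895 -0.02192812  0.10900211] [248.15109528 182.18502416]
```

View pics/j.png

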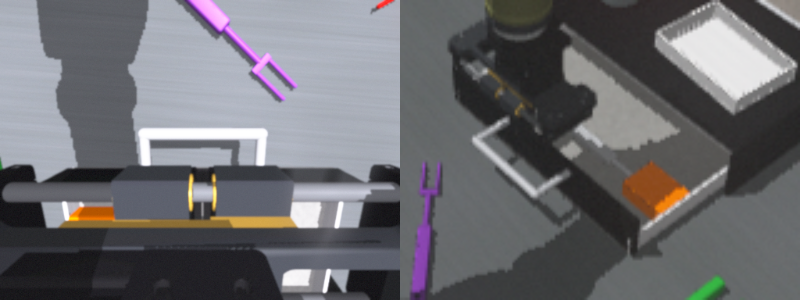

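In the wrist view the bar is centred on the jaws at px (203,133). I'll check its position before lowering.

```bash
python3 - <<'E'
from h import *
w=shot('wrist'); print(onz(w,[133.5/300,203/400],.065)); 
f=w['frame'][:,260].mean(1).astype(int); print(f[150:200].tolist())
E
```

```text
[ 0.45960993 -0.02250269  0.065     ]
[186, 186, 187, 183, 182, 178, 179, 180, 179, 180, 179, 179, 183, 199, 230, 249, 253, 254, 255, 255, 255, 255, 255, 255, 254, 252, 248, 230, 188, 137, 110, 100, 98, 95, 96, 98, 97, 100, 109, 140, 165, 176, 183, 185, 181, 181, 178, 178, 179, 180]
```

```bash
python3 -m jog '[[[0,0,2,0,0,0,0],[0,0,2.4,0,0,0,0],[0,0,2,0,0,0,0],[0,0,0,0,0,0,0],[-1,0,0,0,0,0,0],[-1.2,0,0,0,0,0,0],[-1.2,0,0,0,0,0,0],[-1.2,0,0,0,0,0,0],[-1.2,0,0,0,0,0,0],[-1.2,0,0,0,0,0,0],[-1.2,0,0,0,0,0,0],[-1.2,0,0,0,0,0,0]]]'
python3 -m jog '[[[-1.2,0,0,0,0,0,0],[-1.2,0,0,0,0,0,0],[-1.2,0,0,0,0,0,0],[-1,0,0,0,0,0,0],[-1,0,0,0,0,0,0],[-0.6,0,0,0,0,0,0],[0,0,0,0,0,0,0],[0,0,0,0,0,0,0]]]'
python3 -c "
from h import *
st()"
```

```text
time: 26.3
position: [0.5848, -0.015, 0.0669]
tool_rot: [-0.12, 3.139, 0.0]
ft_force: [-1.7, -0.3, 0.8]
grip_width: 0.001
time: 27.1
position: [0.6456, -0.0103, 0.0667]
tool_rot: [-0.12, 3.139, 0.0]
ft_force: [0.3, -0.9, 0.2]
grip_width: 0.001
t 27.1 p [ 0.6456 -0.0103  0.0667] x [-0.997 -0.076 -0.   ] y [-0.076  0.997  0.   ] z [ 0.  0. -1.] F [ 0.3 -0.9  0.2] g 0.0014608842787666133
```

Close to home; now slowly to the stop.

```bash
python3 -m jog '[[[-0.4,0,0,0,0,0,0],[-0.4,0,0,0,0,0,0],[-0.4,0,0,0,0,0,0],[-0.4,0,0,0,0,0,0],[-0.3,0,0,0,0,0,0],[-0.2,0,0,0,0,0,0],[0,0,0,0,0,0,0],[0,0,0,0,0,0,0]]]'
python3 -c "
from h import *
st()"
```

```text
time: 27.9
position: [0.6669, -0.0086, 0.067]
tool_rot: [-0.12, 3.138, 0.0]
ft_force: [0.4, 0.8, 0.0]
grip_width: 0.004
t 27.9 p [ 0.6669 -0.0086  0.067 ] x [-0.997 -0.077 -0.001] y [-0.077  0.997  0.   ] z [ 0.001  0.    -1.   ] F [0.4 0.8 0. ] g 0.0037317524621432977
```

```bash
python3 -m jog '[[[-0.3,0,0,0,0,0,0],[-0.3,0,0,0,0,0,0],[-0.2,0,0,0,0,0,0],[0,0,0,0,0,0,0]]]'
python3 -m jog '[[[-0.3,0,0,0,0,0,0],[-0.3,0,0,0,0,0,0],[0,0,0,0,0,0,0]]]'

```

```text
time: 28.3
position: [0.6679, -0.0085, 0.0669]
tool_rot: [0.119, -3.124, -0.002]
ft_force: [-20.9, -0.7, 15.2]
grip_width: 0.004
time: 28.6
position: [0.6678, -0.0084, 0.0669]
tool_rot: [0.117, -3.11, -0.004]
ft_force: [-39.7, 0.4, 28.0]
grip_width: 0.004
```

The force rises at a fixed position, so the tray is at its stop. Back off, rise and check.

```bash
python3 -m jog '[[[0.7,0,0,0,0,0,0],[0.7,0,0,0,0,0,0],[1.0,0,0,0,0,0,0],[0.5,0,0,0,0,0,0],[0,0,0,0,0,0,0],[0,0,0,0,0,0,0],[0,0,-2,0,0,0,0],[0,0,-3,0,0,0,0],[0,0,-3,0,0,0,0],[0,0,-3,0,0,0,0],[0,0,-3,0,0,0,0],[0,0,0,0,0,0,0]]]'
python3 -m jog '[[[0,2.5,0,0,0,0,0],[0,4,0,0,0,0,0],[0,4,0,0,0,0,0],[0,4,0,0,0,0,0],[0,4,0,0,0,0,0],[0,3,0,0,0,0,0],[0,0,0,0,0,0,0],[0,0,0,0,0,0,0],[0,0,0,0,0,0,0]]]'
python3 - <<'E'
from h import *
st(); t=shot('top'); sd=shot('side')
Z=dict(tray_handle=.062,tongs=0,salt_cellar=.09,foil_pan=.09,sauce_bottle=0,pepper_mill=0,fork=0)
for c,d in (('top',t),('side',sd)):
  for n,z in Z.items():
    for q in finder.spot_point(n,c)[:1 if n!='fork' else 3]: print(c,n,round(q['conf'],2),np.round(onz(d,q['point'],z),3))
g=np.hstack([cv2.resize(t['frame'][40:240,150:400],(400,320)),cv2.resize(sd['frame'][90:250,210:410],(400,320))])
cv2.imwrite('pics/z.png',g[:,:,::-1])
E
```

```text
time: 29.8
position: [0.6546, -0.0101, 0.2123]
tool_rot: [-0.12, 3.13, 0.0]
ft_force: [0.8, 0.0, 0.9]
grip_width: 0.008
time: 30.7
position: [0.6355, 0.2025, 0.2064]
tool_rot: [0.117, -3.139, 0.002]
ft_force: [-1.0, -0.6, -0.1]
grip_width: 0.006
t 30.7 p [0.6355 0.2025 0.2064] x [-0.997 -0.074  0.   ] y [-0.074  0.997 -0.001] z [ 0.    -0.001 -1.   ] F [-1.  -0.6 -0.1] g 0.005982024204176828
top tray_handle 0.87 [ 0.627 -0.006  0.062]
top tongs 0.57 [ 0.485 -0.316  0.   ]
top salt_cellar 0.57 [0.773 0.127 0.09 ]
top foil_pan 0.93 [ 0.796 -0.064  0.09 ]
top sauce_bottle 0.27 [0.807 0.145 0.   ]
top pepper_mill 0.61 [ 0.707 -0.358  0.   ]
top fork 0.73 [ 0.339 -0.011  0.   ]
side tray_handle 0.95 [ 0.629 -0.004  0.062]
side tongs 0.66 [ 0.48 -0.32  0.  ]
side salt_cellar 0.54 [0.764 0.128 0.09 ]
side foil_pan 0.9 [ 0.79  -0.072  0.09 ]
side sauce_bottle 0.87 [0.704 0.379 0.   ]
side pepper_mill 0.66 [ 0.703 -0.364  0.   ]
side fork 0.78 [0.253 0.259 0.   ]
side fork 0.66 [ 0.349 -0.003  0.   ]
```

View pics/z.png

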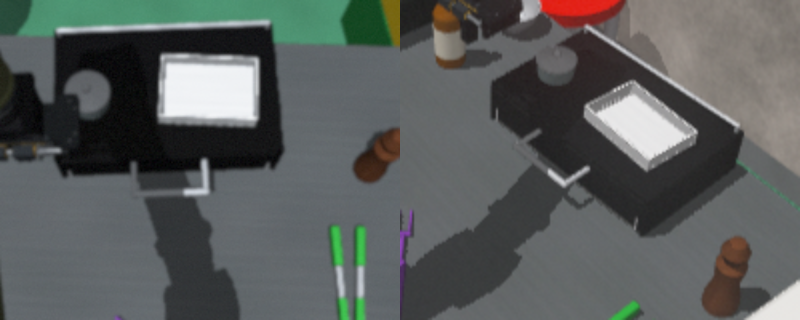

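The tray is flush with the housing, and the cellar, pan, mill and tongs are where they were. The gripper is clear, so I'm handing in.

```bash
python3 -c "
from h import *
print(close_job())"
```

```text
the job is handed in; nothing more can be done
None
```

The fork is put away in the tray, the tray is pushed home, and I handed the job in at about 31 s of the 64 s allowed.

**What I did**
- I pulled the tray to its stop by the handle; it had started about 2 cm open.
- I picked up the stainless fork, not the red or purple look-alikes, and laid it flat on the tray floor.
- I slid it in tines first, about 60 mm under the guard, and let go.
- I pushed the tray home with the closed fingers against the front panel.

**Last checks**
- **Fork:** before closing, the camera showed it lying flat, with only its neck and handle outside the guard. It could not be seen after the tray closed.
- **Tray:** the position stopped changing while the push force rose to about 49 N at the wrist. Afterwards the handle was at x ≈ 0.628 and the panel looked flush with the housing.
- **Other things:** the tongs, salt cellar, foil pan and pepper mill were within about 1 cm of their first positions, which is the finder's scatter.
- **Sauce bottle:** in the side view it read about 13 mm from its first position, which I took as scatter. The top view gave only a low-confidence wrong match, because the arm was in the way.

**What didn't go smoothly**
- The pull ran about 2 cm past the stop, so the wrist force reached about 69 N (limit 120 N).
- The tray crept about 2.5 mm inward during the first part of the insertion. I shifted the fork 3.5 mm to centre it again before going on.

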